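# Bed a nameplate blank down on its parallels in a vise

## Robot

A 7-joint arm with a two-finger parallel gripper is mounted at the origin on a cart in front of the work surface, level with it; the furniture and walls round the work are solid. World frame = base frame: x ahead of the robot, y to its left, z up, the work surface at z = 0. Lengths are in m, angles in rad, forces in N, time in s.
With the tool pointing down it reaches from about 0.425 to 0.875 m from the base axis. Payload 9.9 kg.
Tool frame: the origin (TCP) lies on the mounting face of the last link; the fingertips stand 173 mm ahead of it and the grasp point (between the pads) lies env.grip_depth ahead of it (env.grip_depth is the distance from the TCP to the grasp point, in m); z points along the fingers, y is the line along which they close (so a half turn about z gives the same grasp; the last joint's range is limited). The gripper opens to 85 mm and grips with 20 to 120 N. Pads are 22 mm wide; open, the fingers measure 114 mm over their backs; the gripper's body (76 mm by 85 mm) begins 54 mm behind the grasp point. The pads swing forward as they close: fully open they stand 13 mm farther back than shut.
Start: joints at [-1.359, 0.576, 0.025, 1.437, -0.015, 1.129, -0.057], TCP at [0.197, 0.646, 0.405] pointing down, gripper open.
Joint ranges: [-2.76, 2.76], [-0.34, 2.15], [-1.52, 1.57], [0.19, 2.46], [-1.09, 4.23], [0.17, 1.99], [-2.82, 2.82]. Speed limits (rad/s): [2.22, 2.22, 3.01, 3.01, 3.14, 3.14, 3.14].

## Interface

Orientations are given as [roll, pitch, yaw] about the fixed x, y, z axes, in that order (R = Rz(yaw) Ry(pitch) Rx(roll)).
In Python, from bench import state, cams, ticket, env gives the robot as it stands.
- The arm moves only by the shell command python3 -m crank 'ROWS'. ROWS is JSON, a list of rows, each a list of 7 numbers: the shift along the tool's x, y, z in m, then the turn, a rotation vector about the tool's x, y, z in rad, then the finger opening in m, from 0 to 0.0854. A call has 1 to 5 rows; each row shifts and turns the commanded pose from where the row before left it, along the tool's axes as they then stand; what a row does not reach is not made up. A row lasts 1/8 s, in which the tool goes at most 62.5 mm and 10.7 degrees, less where a joint would pass 70% of its speed; a pose out of reach is approached as far as the arm can. A call with a gripper value outside its range is refused whole. The fingers move at their own pace and stop on an object; the grip force is fixed at half the most. Time passes only in rows, so rows that do not move let the fingers close. It gives the time, the measured TCP pose, the force, the opening and the grip force at its end, in the units of the state.
- state(): the state, without advancing time (a new reading comes with each control period).
- cams.grab_frame(name): name is "side" or "top"; returns a dict with "frame" (420x560x3 uint8, red, green, blue), "intrinsics" (3x3 intrinsics, pixels), "R" (3x3) and "t" (3): a world point X has camera coordinates R X + t. Camera axes: x right, y down, z forward; pixel columns grow to the right and rows downward; lengths in m; the calibration is good to about 2 mm. A picture is of the moment at which its call begins. There is no depth.
- ticket.job_done(): hands the job in; it is judged then, once.
Trained networks look in a picture, given as the dict that the camera call returned (one of the last four; its "shot" number tells which), for a name from the list of things; names that differ only in an ending like _2 or _b are one class to them, and where a whole thing is asked for, a point or a joint stands for the part that bears it (a point fixed in the world has none). Each returns a list of dicts, best first, with "p" (0 to 1); they miss things now and then, are a little off and sometimes report something else, mostly with a low value. They report only what shows in the picture. A call takes as long as a camera call.
- cams.regions_of(query, picture): "mask" (420x560 bool, what is visible of it) and "centre" ([column, row] in pixels, amid what is visible of it).
The state is a dict: "time": time; "qpos": joint angles; "qd": joint speeds; "tau": joint torques, N m; "position": TCP position; "eef_rot": TCP orientation; "contact_force": force on the tool from outside, world axes, zero at the start; "torque": the same for the moment, N m; "grip_width": finger opening in m; "grip_force": force on a finger pad.
Only numpy, scipy, OpenCV 4.12 (cv2) and the standard library are available. Lean on these libraries where they do the work, as an engineer would, in place of code of your own. Each camera call takes 0.05 s, during which the arm holds its last target. There are 200 camera calls.

## Task

The brass nameplate blank stands high and crooked in the small vise, and the front parallel under it has crept out to the left. Slide that parallel back in until it is centred in the vise like the other one, press or tap the blank down, never with more than 40 N even for an instant, until it lies flat and both parallels are pinched tight beneath it, then try the end of the front parallel with a light push: it must stay put. Do not disturb the other things on the desk.

Things in the scene. Friction and masses are not known exactly. Their poses are not given: they have to be found in the camera images.
- vise: Small dark steel vise, closed, 144 x 80 mm, fixed. Origin: centre of its underside, midway between the jaw faces. x is the closing direction: moving jaw, screw and knurled knob at -x (front, to the robot), fixed jaw at +x; y runs along the jaws (+y left seen from the knob); z up. Jaw faces at x = +-33.5 mm, jaw tops at z = 64 mm.
- vise_ways (a point): Centre of the vise's flat ways, the floor between the jaws, 38 mm above its underside (axes as the vise's). The parallels stand on it. The ways and the jaws end at y = +-40 mm; beyond them there is free air down to the desk. The vise's rubber foot is squashed 0 to 3 mm, so this height above the desk varies from 35 to 38 mm.
- plate: Brass blank, 0.6 to 0.8 kg, 66 (x, between the jaws) x 76 (y) x 16 mm, scribed lines on top. Origin: centre of its underside; axes as the vise's. It cannot be lifted out. It starts 4.5 to 7.5 mm too high at its middle and tilted 2 to 4 degrees about y, the moving-jaw (-x) side higher. Seated, its underside is 52 mm above the vise's underside. More than 40 N from the robot on it is a fault.
- plate_top (a point): Centre of the blank's top face. Jaw friction holds the blank where it is left: sliding it down takes a push of 5 to 7 N, tilting it about 0.08 N m. On the parallels, only push beyond that goes into them; what they keep afterwards pinches them. About 18 N here, with the blank flat, is ample for both. It is hard: touched at 15 mm/s it already gives a knock of 40 N, so touch at half that.
- plate_front (a point): Point on the blank's top face above the front parallel's home, 28 mm from the centre to -x. About 12 N here brings the high side down. But a push over one side rocks the other side up a little and leaves that side's parallel loose: always finish at the middle.
- front_parallel: Front parallel: loose ground steel strip, 8 (x) x 104 (y) x 14 mm high, 0.09 kg, on the ways beside the moving jaw. Origin: centre of its underside. Home is x = -28, y = 0 mm in the vise's frame, standing out 12 mm beyond the ways at both ends. It starts 20 to 38 mm too far to +y, sliding at about 0.5 N; pinched it holds about 2 N or more.
- front_end (a point): Middle of the front parallel's +y end face (7 mm above its underside, 52 mm from its origin), where it can be pushed with shut fingers; home, this point is 12 mm beyond the ways.
- back_parallel: Back parallel: the same strip beside the fixed jaw, home at x = +28, y = 0 mm in the vise's frame, where it starts (within 2 mm).
- ruler: Steel ruler, 31 x 210 x 4 mm; a bystander to leave alone. Origin: centre of its underside.
- eraser: Eraser in a sleeve, 19 x 42 x 12 mm; a bystander to leave alone. Origin: centre of its underside.
- pencil: Pencil, 7 x 112 x 7 mm; a bystander to leave alone. Origin: centre of its underside.
- clip_tin: Round open tin, 68 x 68 x 20 mm; a bystander to leave alone. Origin: centre of its underside.

How it is judged:
On the way, in this order (a step that is already met when the one before it is completed fails the run):
1. the front parallel is slid home: centred in the vise within 6 mm (y of front_parallel in the frame of vise between -0.006 and 0.006 m and x of front_parallel in the frame of vise between -0.036 and -0.02 m), for 0.2 s.
2. the blank is down flat and pinches both parallels, each with more than 1 N, while both lie home (all of step 1 and contact force between plate and front_parallel above 1 N and contact force between plate and back_parallel above 1 N and angle between plate's own z axis and vertical below 0.02 rad and y of back_parallel in the frame of vise between -0.006 and 0.006 m and x of back_parallel in the frame of vise between 0.02 and 0.036 m), for 0.2 s.
3. the fingers try the front parallel with more than 0.7 N, without touching the blank, and it stays home and pinched (all of step 1 and contact force between the fingers and front_parallel above 0.7 N and contact force between the fingers and plate below 0.1 N and contact force between plate and front_parallel above 1 N and contact force between plate and back_parallel above 1 N), for 0.1 s.
At the end, for the whole second after the job is handed in: The blank lies flat on both parallels (its underside 52 mm above the vise's underside, at most 1.5 mm more, tilted less than 0.02 rad) and presses on each with more than 1 N; both parallels are at rest within 6 mm of centred along the vise and within 8 mm of their lines beside the jaws (all of step 2 and z of plate in the frame of vise below 0.0535 m and linear speed of each of front_parallel, back_parallel below 0.005 m/s); the robot touches nothing.
It fails at once if the robot presses on the blank with more than 40 N (contact force between any of the fingers, the arm and plate above 40 N).
It fails at once if one of the other loose things on the desk is moved more than 20 mm (distance of any of ruler, eraser, pencil, clip_tin from where it was at the start of the episode above 0.02 m).
It also fails if it takes over 64 s, if anything falls off the work surface, if the arm or the gripper's body presses on something with over 40 N, if the wrist force passes 120 N, or if a joint passes its speed limit or range.

## Working session

There is one attempt and no reset: what is moved stays moved. The work goes in short steps, Python scripts to look and compute and a shell command to move; the robot and the scene stay as the last step left them, time stands still between calls to the robot, and variables do not carry over. Pictures are saved under pics/ and viewed, at most 10 in all, crops included, and the job is handed in when it is done.

```bash
ls; mkdir -p pics; cat > h.py <<'E'
import numpy as np, cv2
from bench import state, cams, ticket, env
def proj(P,c):
    X=c["R"]@np.asarray(P).T+np.asarray(c["t"])[:,None]; u=c["intrinsics"]@X; return (u[:2]/u[2]).T
def ray(px,c):
    d=np.linalg.inv(c["intrinsics"])@np.array([px[0],px[1],1.]); R=c["R"]; return -R.T@c["t"], R.T@d
def onz(px,c,z):
    o,d=ray(px,c); return o+d*(z-o[2])/d[2]
def tri(p1,c1,p2,c2):
    A=[];b=[]
    for p,c in((p1,c1),(p2,c2)):
        o,d=ray(p,c); d=d/np.linalg.norm(d); M=np.eye(3)-np.outer(d,d); A.append(M); b.append(M@o)
    return np.linalg.lstsq(np.vstack(A),np.hstack(b),rcond=None)[0]
E
python3 - <<'E'
from h import *
s=state(); print({k:np.round(v,3) for k,v in s.items()}, env.grip_depth)
for n in("side","top"):
    c=cams.grab_frame(n); cv2.imwrite(f"pics/{n}0.png",c["frame"][:,:,::-1])
    print(n,np.round(-c["R"].T@c["t"],3),np.round(c["R"],2).tolist(),c["intrinsics"][0,0])
    for q in("vise","plate","front_parallel","back_parallel","ruler","eraser","pencil","clip_tin"):
        for r in cams.regions_of(q,c)[:2]:
            ys,xs=np.where(r["mask"]); print(q,round(r["p"],2),np.round(r["centre"]),len(xs),(xs.min(),xs.max(),ys.min(),ys.max()) if len(xs) else "",np.round(onz(r["centre"],c,0.0),3))
E
```

```text
pics
{'time': np.float64(0.0), 'qpos': array([-1.359,  0.577,  0.025,  1.438, -0.015,  1.129, -0.056]), 'qd': array([-0.   , -0.001,  0.001,  0.001,  0.001,  0.   ,  0.   ]), 'tau': array([-0.0000e+00, -7.6575e+01,  2.2500e+00, -2.8598e+01,  1.5000e-02,
        1.3000e-02, -0.0000e+00]), 'position': array([0.197, 0.646, 0.404]), 'eef_rot': array([-3.14 ,  0.   ,  2.846]), 'contact_force': array([-0.214, -0.139, -0.148]), 'torque': array([ 0.015, -0.019,  0.013]), 'grip_force': np.float64(0.0), 'grip_width': np.float64(0.085)} 0.1547
side [0.616 0.738 0.557] [[-1.0, 0.02, -0.0], [0.01, 0.54, -0.84], [-0.01, -0.84, -0.54]] 538.6129497273902
vise 0.27 [241. 222.] 123 (np.int64(237), np.int64(252), np.int64(217), np.int64(229)) [ 0.686 -0.08   0.   ]
plate 0.75 [273. 206.] 1290 (np.int64(241), np.int64(296), np.int64(189), np.int64(224)) [ 0.628 -0.133  0.   ]
front_parallel 0.49 [266. 238.] 192 (np.int64(256), np.int64(273), np.int64(227), np.int64(247)) [ 0.64  -0.027  0.   ]
ruler 0.83 [377. 199.] 937 (np.int64(352), np.int64(398), np.int64(170), np.int64(224)) [ 0.424 -0.152  0.   ]

[... 974 characters left out ...]
 0.645 -0.036  0.   ]
front_parallel 0.6 [264. 192.] 71 (np.int64(260), np.int64(274), np.int64(189), np.int64(199)) [0.65  0.037 0.   ]
back_parallel 0.51 [324. 193.] 62 (np.int64(283), np.int64(327), np.int64(171), np.int64(199)) [ 0.644 -0.089  0.   ]
ruler 0.81 [365. 295.] 1481 (np.int64(317), np.int64(412), np.int64(269), np.int64(323)) [ 0.426 -0.169  0.   ]
eraser 0.57 [296. 137.] 174 (np.int64(288), np.int64(306), np.int64(130), np.int64(144)) [ 0.766 -0.034  0.   ]
pencil 0.49 [230. 151.] 87 (np.int64(218), np.int64(243), np.int64(137), np.int64(167)) [0.74  0.109 0.   ]
clip_tin 0.95 [344. 148.] 840 (np.int64(324), np.int64(356), np.int64(133), np.int64(165)) [ 0.74  -0.136  0.   ]
```

```bash
python3 - <<'E'
import cv2,numpy as np
a=cv2.imread("pics/top0.png")[110:280,210:390]; b=cv2.imread("pics/side0.png")[150:310,160:340]
a=cv2.resize(a,None,fx=3.5,fy=3.5,interpolation=cv2.INTER_CUBIC);b=cv2.resize(b,None,fx=3.5,fy=3.5,interpolation=cv2.INTER_CUBIC)
cv2.imwrite("pics/a0.png",a);cv2.imwrite("pics/b0.png",b);print(a.shape,b.shape)
E
```

```text
(595, 630, 3) (560, 630, 3)
```

View pics/a0.png

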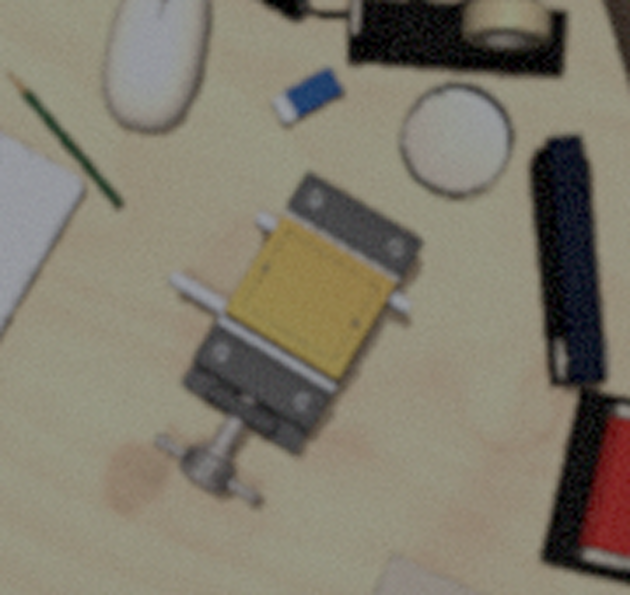

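View pics/b0.png

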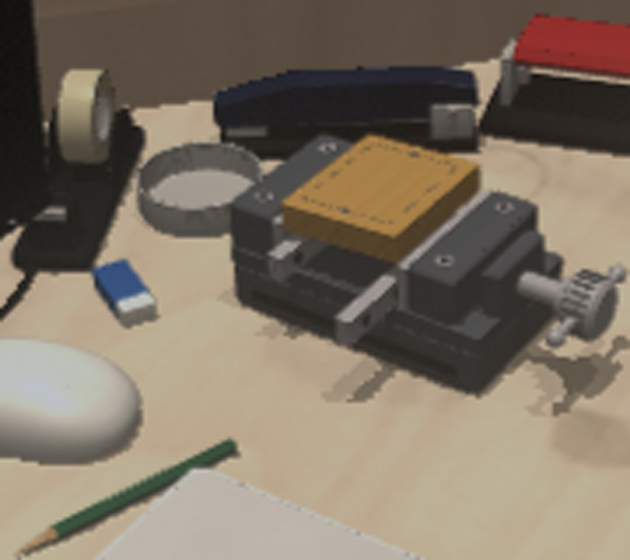

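The top crop shows the vise yawed about -30°, with the front parallel's end out at (172,280) and the jaw screws at (315,200), (396,246), (221,352) and (302,402). The side crop shows the same screws at (327,148), (264,196), (505,207) and (446,260), and the parallel's end face near (350,325).

```bash
python3 - <<'E'
from h import *
ct=cams.grab_frame("top");cs=cams.grab_frame("side")
T=lambda p:((p[0]+.5)/3.5-.5+210,(p[1]+.5)/3.5-.5+110)
S=lambda p:((p[0]+.5)/3.5-.5+160,(p[1]+.5)/3.5-.5+150)
pts={"FR":((396,246),(327,148)),"FL":((315,200),(264,196)),"MR":((302,402),(505,207)),"ML":((221,352),(446,260)),
"endtop":((176,279),(351,318)),"plateFL":((287,221),(284,208)),"plateFR":((396,287),(374,136)),"plateMR":((337,376),(480,172)),"plateML":((228,310),(395,240))}
W={}
for k,(a,b) in pts.items():
    W[k]=tri(T(a),ct,T((0,0)) and S(b),cs); 
    r=[np.linalg.norm(proj([W[k]],c)[0]-q) for c,q in((ct,T(a)),(cs,S(b)))]
    print(k,np.round(W[k],4),np.round(r,1))
sc=np.mean([W[k] for k in("FR","FL","MR","ML")],0)
ux=(W["FR"]+W["FL"]-W["MR"]-W["ML"])/2; uy=(W["FL"]+W["ML"]-W["FR"]-W["MR"])/2
print("centre",sc,"len",np.linalg.norm(ux),np.linalg.norm(uy),"yaw",np.degrees([np.arctan2(ux[1],ux[0]),np.arctan2(-uy[0],uy[1])]))
px=W["plateFR"]+W["plateFL"]-W["plateMR"]-W["plateML"];py=W["plateFL"]+W["plateML"]-W["plateFR"]-W["plateMR"]
pc=np.mean([W[k] for k in W if k[:2]=="pl"],0)
print("plate",pc,np.linalg.norm(px)/2,np.linalg.norm(py)/2,np.degrees([np.arctan2(px[1],px[0]),np.arctan2(-py[0],py[1])]))
y=np.arctan2(py[1]+0,py[0])-np.pi/2
R=np.array([[np.cos(y),-np.sin(y)],[np.sin(y),np.cos(y)]])
for k in W: print(k,np.round(R.T@(W[k][:2]-pc[:2])*1000,1),round(W[k][2]*1000,1))
E
```

```text
FR [ 0.6626 -0.0826  0.0616] [0.2 0.3]
FL [ 0.6911 -0.0369  0.0623] [0. 0.]
MR [ 0.5745 -0.0257  0.0616] [0.2 0.2]
ML [0.6041 0.0197 0.0623] [0.3 0.4]
endtop [0.6482 0.0448 0.0483] [0.5 0.7]
plateFL [ 0.6796 -0.0203  0.0658] [0.4 0.5]
plateFR [ 0.6383 -0.0811  0.0693] [0.1 0.1]
plateMR [ 0.5872 -0.0457  0.0694] [0.8 0.9]
plateML [0.6274 0.015  0.0706] [0.2 0.3]
centre [ 0.63309484 -0.03138784  0.06195184] len 0.1043348358636004 0.0540714379600593 yaw [-32.9630115  -32.51198247]
plate [ 0.63311006 -0.03301472  0.06877635] 0.06261234245917527 0.07314913342041984 [-34.40395343 -33.89917939]
FR [ 52.2 -24.7] 61.6
FL [50.3 29.1] 62.3
MR [-52.7 -26.6] 61.6
ML [-53.5  27.6] 62.3
endtop [-30.9  73.1] 48.3
plateFL [31.5 36.5] 65.8
plateFR [ 31.1 -37. ] 69.3
plateMR [-31.1 -36.1] 69.4
plateML [-31.5  36.7] 70.6
```

```bash
cat >> h.py <<'E'
C=np.array([0.633,-0.0325]); YAW=np.radians(-33.2); ZW=0.036
VR=np.array([[np.cos(YAW),-np.sin(YAW)],[np.sin(YAW),np.cos(YAW)]])
from scipy.spatial.transform import Rotation as Ro
def goto(vx,vy,tipz,show=True):
    "remaining tool-frame shift and turn to bring the tip centre to vise (vx,vy), world height tipz, tool x = -vise y"
    s=state(); R=Ro.from_euler("xyz",s["eef_rot"]); p=np.array(s["position"])
    t=np.r_[C+VR@[vx,vy],tipz+0.173]
    G=Ro.from_euler("xyz",[np.pi,0,YAW-np.pi/2])
    print("t",round(s["time"],2),"vise xy mm",np.round(VR.T@((p+R.as_matrix()@[0,0,.173])[:2]-C)*1000,1),"tipz",round(p[2]-.173,4),"shift",np.round(R.inv().apply(t-p),4),"turn",np.round((R.inv()*G).as_rotvec(),3),"F",np.round(s["contact_force"],2),"w",round(s["grip_width"],4))
E
python3 -m crank '[[-0.04,-0.028,0,0,0,0,0],[-0.04,-0.028,0,0,0,0,0],[-0.04,-0.028,0,0,0,0,0],[-0.04,-0.028,0,0,0,0,0],[-0.04,-0.028,0,0,0,0,0]]'
python3 -m crank '[[-0.04,-0.028,0,0,0,0,0],[-0.04,-0.028,0,0,0,0,0],[-0.04,-0.028,0,0,0,0,0],[-0.04,-0.028,0,0,0,0,0],[0,0,0,0,0,0,0]]'
python3 -c "
from h import *
goto(-.028,.105,.15)"
```

```text
time: 1.62
position: [0.3481, 0.4521, 0.4049]
eef_rot: [3.141, 0.0, 2.846]
contact_force: [0.5, -0.0, 0.8]
grip_width: -0.0
grip_force: 0.0
time: 2.25
position: [0.4702, 0.2958, 0.405]
eef_rot: [-3.141, 0.002, 2.839]
contact_force: [-0.6, 0.6, 1.1]
grip_width: 0.0004
grip_force: 0.0
t 2.25 vise xy mm [-315.6  185.5] tipz 0.232 shift [-0.2549 -0.156   0.0826] turn [-2.000e-03  1.000e-03 -1.294e+00] F [-0.58  0.57  1.09] w 0.0004
```

```bash

python3 -m crank '[[-0.05,-0.031,0.01,0,0,0,0],[-0.05,-0.031,0.01,0,0,0,0],[-0.05,-0.031,0.01,0,0,0,0],[-0.05,-0.031,0.01,0,0,0,0],[-0.05,-0.031,0.01,0,0,0,0]]' | tail -0
python3 -m crank '[[0,0,0,0,0,-0.18,0],[0,0,0,0,0,-0.18,0],[0,0,0,0,0,-0.18,0],[0,0,0,0,0,-0.18,0],[0,0,0,0,0,-0.18,0]]' | tail -0
python3 -m crank '[[0,0,0,0,0,-0.18,0],[0,0,0,0,0,-0.18,0],[0,0,0,0,0,-0.034,0],[0,0,0,0,0,0,0]]'
python3 -c "
from h import *
goto(-.028,.105,.043)"
```

```text
time: 4.0
position: [0.6616, 0.079, 0.3547]
eef_rot: [3.141, 0.0, -2.146]
contact_force: [-0.4, -0.1, 0.5]
grip_width: -0.0001
grip_force: 0.0
t 4.0 vise xy mm [-37.2 108.9] tipz 0.1817 shift [ 0.004  -0.0092  0.1387] turn [0.    0.    0.004] F [-0.36 -0.12  0.52] w -0.0001Exception ignored on flushing sys.stdout:
BrokenPipeError: [Errno 32] Broken pipe
Exception ignored on flushing sys.stdout:
BrokenPipeError: [Errno 32] Broken pipe
```

```bash

python3 -m crank '[[0.001,-0.003,0.035,0,0,0,0],[0.001,-0.003,0.035,0,0,0,0],[0.001,-0.003,0.035,0,0,0,0],[0.001,0,0.034,0,0,0,0],[0,0,0,0,0,0,0]]'
python3 - <<'E'
from h import *
ct=cams.grab_frame("top");cs=cams.grab_frame("side")
a=ct["frame"][110:280,210:390,::-1]; b=cs["frame"][150:310,160:340,::-1]
f=lambda i:cv2.resize(i,(390,360),interpolation=cv2.INTER_CUBIC)
cv2.imwrite("pics/c1.png",np.hstack([f(a),f(b)])); goto(-.028,.09,.043)
E
```

```text
time: 4.62
position: [0.666, 0.0704, 0.2133]
eef_rot: [3.138, -0.004, -2.145]
contact_force: [-0.9, -0.2, 1.0]
grip_width: 0.0003
grip_force: 0.0
t 4.72 vise xy mm [-27.7 105.3] tipz 0.0436 shift [0.0152 0.0003 0.0005] turn [-0.     0.     0.006] F [ 1.15 -0.47  0.61] w -0.0
```

View pics/c1.png

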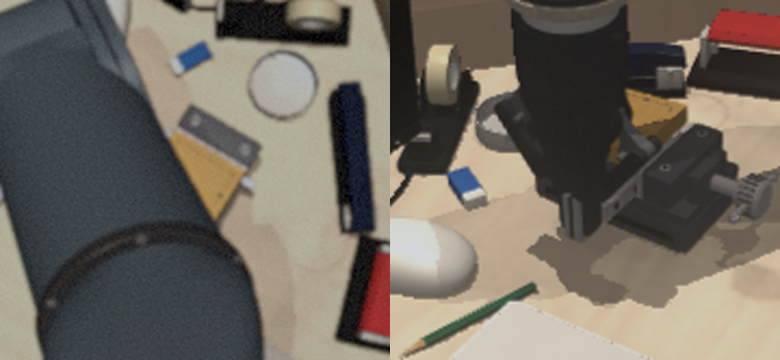

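The fingers stand just beyond the parallel's end, in line with it (about (590,215) in the right half).

```bash

python3 -m crank '[[0.008,0,0,0,0,0,0],[0.007,0,0,0,0,0,0],[0.006,0,0,0,0,0,0],[0.006,0,0,0,0,0,0],[0.005,0,0,0,0,0,0]]'
python3 -m crank '[[0.004,0,0,0,0,0,0],[0.003,0,0,0,0,0,0],[0.002,0,0,0,0,0,0],[0.0,0,0,0,0,0,0]]'
python3 - <<'E'
from h import *
goto(-.028,.063,.043)
E
```

```text
time: 5.35
position: [0.6495, 0.043, 0.2159]
eef_rot: [-3.141, 0.0, -2.144]
contact_force: [0.4, 0.4, 0.6]
grip_width: 0.0001
grip_force: 0.3
time: 5.85
position: [0.6447, 0.0357, 0.2156]
eef_rot: [3.141, -0.0, -2.144]
contact_force: [0.0, 0.0, -0.0]
grip_width: -0.0002
grip_force: 0.0
t 5.85 vise xy mm [-27.5  63.4] tipz 0.0426 shift [ 0.0004  0.0005 -0.0004] turn [ 0.    -0.     0.007] F [ 0.03  0.   -0.02] w -0.0002
```

```bash

python3 -m crank '[[-0.02,0,0,0,0,0,0],[-0.01,0.02,-0.05,0,0,0,0],[0,0.05,-0.03,0,0,0,0],[0,0.05,-0.03,0,0,0,0],[0,0.04,0,0,0,0,0]]'
python3 - <<'E'
from h import *
ct=cams.grab_frame("top");cs=cams.grab_frame("side")
for n,c in(("top",ct),("side",cs)):
    im=c["frame"][:,:,::-1].copy()
    o=(220,120) if n=="top" else (190,165)
    im=cv2.resize(im[o[1]:o[1]+110,o[0]:o[0]+130],None,fx=6,fy=5.4 and 6,interpolation=cv2.INTER_CUBIC)[:,:]
    def L(P,col):
        q=(proj(np.array(P),c)-o+.5)*6-.5
        cv2.polylines(im,[np.int32(np.round(q))],True,col,1)
    def box(cx,cy,hx,hy,z): return [np.r_[C+VR@[cx+a*hx,cy+b*hy],z] for a,b in((-1,-1),(1,-1),(1,1),(-1,1))]
    L(box(-.028,0,.004,.052,ZW+.014),(0,0,255)); L(box(.028,0,.004,.052,ZW+.014),(0,255,0))
    L(box(0,0,.0335,.040,ZW+.026),(255,0,255))
    cv2.imwrite(f"pics/d_{n}.png",im)
goto(-.028,.09,.043)
E
```

```text
time: 6.48
position: [0.5259, 0.1509, 0.3282]
eef_rot: [-3.139, 0.004, -2.141]
contact_force: [0.3, 0.6, 0.6]
grip_width: -0.0003
grip_force: 0.0
t 6.58 vise xy mm [-192.8   95.1] tipz 0.1538 shift [ 0.0072 -0.1647  0.1106] turn [0.001 0.002 0.014] F [-0.05  0.32  0.08] w -0.0001
```

View pics/d_top.png

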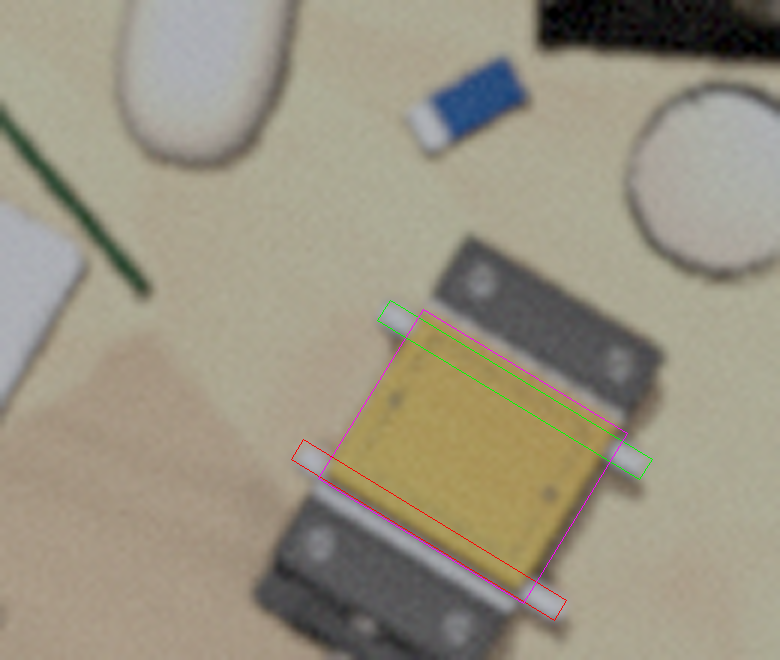

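View pics/d_side.png

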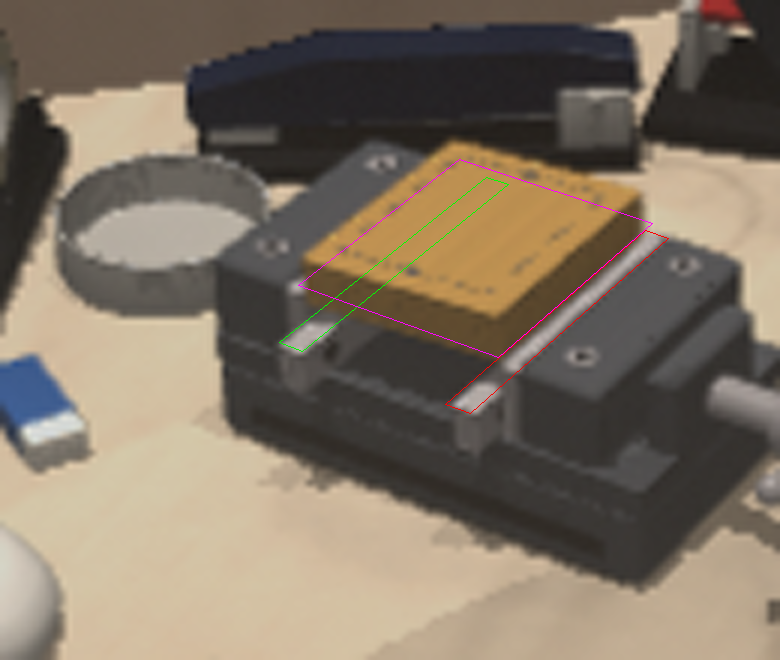

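Both views show the front parallel projecting equally at both ends, level with the back one ((310,455) and (550,600) against (395,318) and (635,465)), so it is home. Next I press the blank down.

```bash

python3 -m crank '[[0.02,-0.035,0,0,0,0,0],[0.025,-0.045,0,0,0,0,0],[0.025,-0.045,0.01,0,0,0,0],[0.02,-0.035,0.025,0,0,0,0],[0.008,-0.006,0.02,0,0,0.014,0]]'
python3 -m crank '[[0,0,0.004,0,0,0,0],[0,0,0,0,0,0,0]]'
python3 -c "
from h import *
goto(-.028,.0,.08)"
```

```text
time: 7.2
position: [0.6149, -0.0275, 0.2693]
eef_rot: [-3.141, -0.001, -2.161]
contact_force: [-0.2, 0.8, -0.1]
grip_width: -0.0002
grip_force: 0.0
time: 7.45
position: [0.6134, -0.0232, 0.2668]
eef_rot: [3.141, 0.001, -2.156]
contact_force: [-0.1, 0.6, -0.4]
grip_width: 0.0002
grip_force: 0.0
t 7.45 vise xy mm [-21.6  -2.8] tipz 0.0938 shift [-0.0029  0.0065  0.0138] turn [ 0.     0.001 -0.005] F [-0.05  0.58 -0.37] w 0.0002
```

```bash

python3 -m crank '[[-0.0015,0.003,0.005,0,0,0,0],[-0.0015,0.0035,0.005,0,0,0,0],[0,0,0.003,0,0,0,0],[0,0,0.0008,0,0,0,0],[0,0,0,0,0,0,0]]'
for i in 1 2; do :; done
python3 -m crank '[[0,0,0.0008,0,0,0,0],[0,0,0.0008,0,0,0,0],[0,0,0.0008,0,0,0,0]]'
python3 -c "
from h import *
goto(-.028,.0,.067)"
```

```text
time: 8.07
position: [0.6093, -0.0185, 0.2529]
eef_rot: [-3.141, -0.0, -2.157]
contact_force: [-0.2, -0.7, -0.3]
grip_width: 0.0002
grip_force: 0.0
time: 8.45
position: [0.6092, -0.0185, 0.2504]
eef_rot: [3.142, -0.0, -2.157]
contact_force: [0.4, -0.7, 0.6]
grip_width: -0.0002
grip_force: 0.0
t 8.45 vise xy mm [-27.6  -1.3] tipz 0.0774 shift [-0.0013  0.0005  0.0104] turn [ 0.    -0.    -0.007] F [ 0.42 -0.67  0.65] w -0.0002
```

```bash

python3 -m crank '[[0,0,0.0008,0,0,0,0],[0,0,0.0008,0,0,0,0]]' | grep -E "pos|cont"
python3 -m crank '[[0,0,0.0008,0,0,0,0],[0,0,0.0008,0,0,0,0]]'| grep -E "pos|cont"
python3 -m crank '[[0,0,0.0008,0,0,0,0]]'| grep -E "pos|cont"
python3 -m crank '[[0,0,0.0008,0,0,0,0]]'| grep -E "pos|cont"
```

```text
position: [0.6093, -0.0185, 0.2489]
contact_force: [-1.3, 0.3, 4.2]
position: [0.609, -0.0182, 0.2474]
contact_force: [-3.0, 1.2, 5.2]
position: [0.609, -0.0181, 0.2466]
contact_force: [-4.8, 2.3, 6.9]
position: [0.6088, -0.018, 0.2458]
contact_force: [-4.5, 2.1, 7.7]
```

```bash

for k in 1; do :; done
python3 -m crank '[[0,0,0.0008,0,0,0,0],[0,0,0.0008,0,0,0,0]]'| grep -E "pos|cont"
python3 -m crank '[[0,0,0.0008,0,0,0,0],[0,0,0.0008,0,0,0,0]]'| grep -E "pos|cont"
python3 -m crank '[[0,0,0.0008,0,0,0,0]]'| grep -E "pos|cont"
python3 -m crank '[[0,0,0.0008,0,0,0,0]]'| grep -E "pos|cont"
```

```text
position: [0.6088, -0.018, 0.2442]
contact_force: [-5.1, 2.0, 7.6]
position: [0.6087, -0.0179, 0.2426]
contact_force: [-5.5, 2.2, 7.8]
position: [0.6088, -0.018, 0.2418]
contact_force: [-4.9, 1.4, 6.9]
position: [0.6088, -0.018, 0.241]
contact_force: [-5.7, 2.1, 7.7]
```

```bash

python3 -m crank '[[0,0,0.0008,0,0,0,0]]'| grep -E "pos|cont"
python3 -m crank '[[0,0,0.0006,0,0,0,0]]'| grep -E "pos|cont"
python3 -m crank '[[0,0,0.0004,0,0,0,0]]'| grep -E "pos|cont"
```

```text
position: [0.6088, -0.0179, 0.2402]
contact_force: [-4.6, 2.4, 7.5]
position: [0.6088, -0.0179, 0.2399]
contact_force: [-7.4, 2.1, 15.3]
position: [0.6087, -0.0179, 0.2399]
contact_force: [-8.3, 3.0, 17.4]
```

```bash

python3 -m crank '[[0,0,-0.004,0,0,0,0],[0,0,-0.006,0,0,0,0],[0,-0.014,0,0,0,0,0],[0,-0.014,0,0,0,0,0],[0,0,0,0,0,0,0]]'
python3 - <<'E'
from h import *
goto(0,0,.072)
cs=cams.grab_frame("side"); cv2.imwrite("pics/e.png",cv2.resize(cs["frame"][165:275,190:320,::-1],None,fx=6,fy=6,interpolation=cv2.INTER_CUBIC))
E
```

```text
time: 10.95
position: [0.6336, -0.0354, 0.2487]
eef_rot: [-3.141, -0.0, -2.159]
contact_force: [-1.0, -0.1, 0.8]
grip_width: -0.0004
grip_force: 0.0
t 10.95 vise xy mm [ 2.2 -2.1] tipz 0.0757 shift [-0.002   0.0021  0.0037] turn [-0.001 -0.    -0.009] F [-0.99 -0.06  0.84] w -0.0004
```

View pics/e.png

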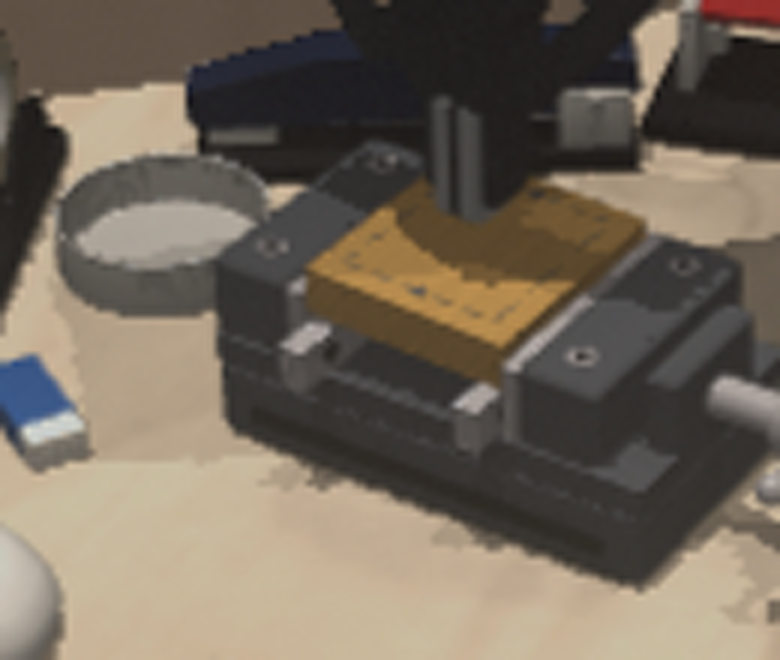

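The front side now rests on its parallel (near (480,385)); the back side is still a little high, so I press at the middle.

```bash

python3 -m crank '[[-0.001,0.001,0.0008,0,0,0,0],[-0.001,0.001,0.0008,0,0,0,0]]'| grep -E "pos|cont"
python3 -m crank '[[0,0,0.0008,0,0,0,0],[0,0,0.0008,0,0,0,0]]'| grep -E "pos|cont"
python3 -m crank '[[0,0,0.0008,0,0,0,0],[0,0,0.0008,0,0,0,0]]'| grep -E "pos|cont"
python3 -m crank '[[0,0,0.0008,0,0,0,0]]'| grep -E "pos|cont"
python3 -m crank '[[0,0,0.0008,0,0,0,0]]'| grep -E "pos|cont"
```

```text
position: [0.6318, -0.0307, 0.2474]
contact_force: [-0.3, -0.3, -0.1]
position: [0.6319, -0.031, 0.2459]
contact_force: [-0.2, 0.7, 0.2]
position: [0.632, -0.0312, 0.2442]
contact_force: [0.5, 0.4, 0.7]
position: [0.632, -0.0312, 0.2435]
contact_force: [0.8, 0.8, 0.7]
position: [0.632, -0.0312, 0.2426]
contact_force: [0.2, -0.0, 0.3]
```

```bash

python3 -m crank '[[0,0,0.0008,0,0,0,0]]'| grep -E "pos|cont"
python3 -m crank '[[0,0,0.0008,0,0,0,0]]'| grep -E "pos|cont"
python3 -m crank '[[0,0,0.0006,0,0,0,0]]'| grep -E "pos|cont"
```

```text
position: [0.632, -0.0312, 0.2418]
contact_force: [-0.6, -0.2, 0.5]
position: [0.6321, -0.0312, 0.2413]
contact_force: [-2.2, -0.4, 7.6]
position: [0.6321, -0.0312, 0.2411]
contact_force: [-2.4, -0.7, 8.3]
```

```bash

python3 -m crank '[[0,0,0.0006,0,0,0,0]]'| grep -E "pos|cont"
python3 -m crank '[[0,0,0.0006,0,0,0,0]]'| grep -E "pos|cont"
python3 -m crank '[[0,0,0.0005,0,0,0,0]]'| grep -E "pos|cont"
```

```text
position: [0.6322, -0.0313, 0.2407]
contact_force: [-1.9, -0.6, 8.3]
position: [0.6323, -0.0314, 0.2402]
contact_force: [-1.2, -1.5, 8.6]
position: [0.6324, -0.0315, 0.2398]
contact_force: [-0.9, -1.2, 9.3]
```

```bash

python3 -m crank '[[0,0,0.0003,0,0,0,0]]'| grep -E "pos|cont"
```

```text
position: [0.6324, -0.0315, 0.2398]
contact_force: [-2.5, -0.4, 12.8]
```

```bash

python3 -m crank '[[0,0,0.0003,0,0,0,0]]'| grep -E "pos|cont"
python3 -m crank '[[0,0,0.0003,0,0,0,0]]'| grep -E "pos|cont"
```

```text
position: [0.6323, -0.0314, 0.2398]
contact_force: [-3.7, -0.6, 16.3]
position: [0.6323, -0.0314, 0.2397]
contact_force: [-5.4, -0.7, 18.6]
```

```bash

python3 -m crank '[[0,0,0.0003,0,0,0,0],[0,0,0.0002,0,0,0,0],[0,0,0,0,0,0,0],[0,0,0,0,0,0,0]]'| grep -E "pos|cont"
python3 -m crank '[[0,0,-0.002,0,0,0,0],[0,0,-0.006,0,0,0,0],[0,0,-0.03,0,0,0,0],[-0.04,0,-0.02,0,0,0,0],[-0.04,0,0,0,0,0,0]]' | grep -E "pos|cont"
python3 - <<'E'
from h import *
goto(-.028,.085,.043)
cs=cams.grab_frame("side"); cv2.imwrite("pics/f.png",cv2.resize(cs["frame"][165:275,190:320,::-1],None,fx=6,fy=6,interpolation=cv2.INTER_CUBIC))
E
```

```text
position: [0.6323, -0.0315, 0.2397]
contact_force: [-5.9, -0.9, 21.5]
position: [0.6774, 0.0358, 0.2977]
contact_force: [0.3, 0.4, -1.5]
t 14.25 vise xy mm [ 0.1 81.8] tipz 0.1247 shift [-0.0031  0.0279  0.0816] turn [-0.003  0.002 -0.009] F [ 0.25  0.41 -1.45] w 0.0002
```

View pics/f.png

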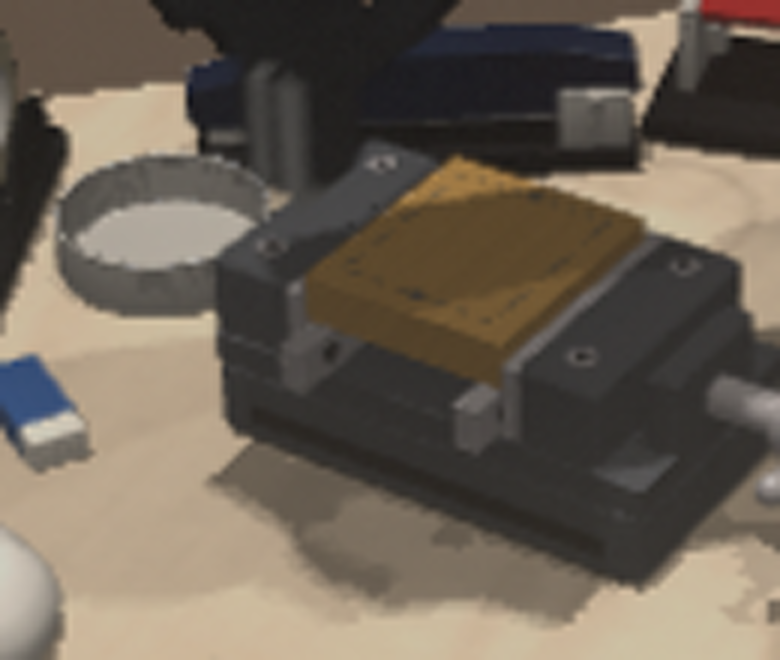

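The blank lies flat on both parallels (the gap near (330,350) is gone). Now for the push test.

```bash

python3 -m crank '[[0,0.014,0.02,0,0,0,0],[-0.002,0.014,0.025,0,0,0.009,0],[0,0,0.025,0,0,0,0],[0,0,0.012,0,0,0,0],[0,0,0,0,0,0,0]]' | grep -E "pos|cont"
python3 -m crank '[[0.005,0,0,0,0,0,0],[0.005,0,0,0,0,0,0],[0.003,0,0,0,0,0,0],[0,0,0,0,0,0,0]]' | grep -E "pos|cont"
python3 -c "
from h import *
goto(-.028,.063,.043)"
```

```text
position: [0.654, 0.0524, 0.2127]
contact_force: [0.8, -0.4, 0.5]
position: [0.6467, 0.0414, 0.2137]
contact_force: [0.0, -0.1, 0.3]
t 15.43 vise xy mm [-28.9  69.3] tipz 0.0407 shift [ 0.0063 -0.0011 -0.0023] turn [-0.     0.    -0.017] F [ 0.02 -0.09  0.28] w 0.0
```

```bash
cat > f.py <<'E'
from h import *
F=[]
for i in range(4): F.append(state()["contact_force"]); cams.grab_frame("side")
m=np.mean(F,0); print("along -y push force", round(-(VR.T@m[:2]*-1)[1],2), np.round(np.array(F)@np.r_[VR[:,1],0],2)); goto(-.028,.063,.043)
E
python3 -m crank '[[0.002,0,0,0,0,0,0],[0.0015,0,0,0,0,0,0],[0.001,0,0,0,0,0,0],[0.0008,0,0,0,0,0,0],[0,0,0,0,0,0,0]]' | grep -E "pos|cont"
python3 f.py
python3 -m crank '[[0.0003,0,0,0,0,0,0],[0.0003,0,0,0,0,0,0],[0,0,0,0,0,0,0]]' | grep -E "pos|cont"
python3 f.py
```

```text
position: [0.6438, 0.0374, 0.2134]
contact_force: [0.0, 1.1, 1.0]
along -y push force 0.19 [ 0.96  0.01 -0.14 -0.08]
t 16.25 vise xy mm [-29.3  64.5] tipz 0.0404 shift [ 0.0015 -0.0013 -0.0026] turn [ 0.     0.    -0.016] F [ 0.65 -0.8  -0.23] w 0.0003
position: [0.6435, 0.0369, 0.2134]
contact_force: [0.1, 0.3, -0.6]
along -y push force -0.07 [ 0.32 -0.67  0.25 -0.16]
t 16.82 vise xy mm [-29.3  63.9] tipz 0.0404 shift [ 0.0009 -0.0013 -0.0026] turn [-0.     0.    -0.016] F [ 0.33 -0.05  0.31] w -0.0001
```

```bash

python3 -m crank '[[0.0003,0,0,0,0,0,0],[0.0002,0,0,0,0,0,0],[0,0,0,0,0,0,0]]' | grep -E "pos|cont"
python3 f.py
python3 -m crank '[[0.0002,0,0,0,0,0,0],[0.0001,0,0,0,0,0,0],[0,0,0,0,0,0,0]]' | grep -E "pos|cont"
python3 f.py
```

```text
position: [0.6432, 0.0365, 0.2134]
contact_force: [-0.7, -0.8, -0.3]
along -y push force -0.19 [-1.07 -0.1  -0.14  0.55]
t 17.4 vise xy mm [-29.3  63.3] tipz 0.0404 shift [ 0.0003 -0.0013 -0.0026] turn [-0.    -0.    -0.016] F [ 0.24 -1.05  0.44] w 0.0001
position: [0.6431, 0.0365, 0.2134]
contact_force: [0.8, 1.5, -0.4]
along -y push force 1.45 [1.67 0.65 2.41 1.07]
t 17.98 vise xy mm [-29.3  63.3] tipz 0.0404 shift [ 0.0002 -0.0013 -0.0026] turn [-0.     0.    -0.016] F [ 0.11  1.68 -0.18] w -0.0001
```

```bash
python3 f.py; python3 f.py
```

```text
along -y push force 1.42 [1.47 1.95 1.51 0.76]
t 18.18 vise xy mm [-29.3  63.2] tipz 0.0404 shift [ 0.0002 -0.0013 -0.0026] turn [-0.     0.    -0.016] F [ 0.98  1.04 -1.21] w 0.0003
along -y push force 2.05 [1.41 2.21 2.45 2.14]
t 18.38 vise xy mm [-29.3  63.3] tipz 0.0404 shift [ 0.0002 -0.0013 -0.0026] turn [-0.     0.    -0.016] F [ 0.31  0.97 -0.23] w 0.0003
```

The parallel held about 1.6 N without moving. I back off and check.

```bash

python3 -m crank '[[-0.01,0,0,0,0,0,0],[-0.02,0,0,0,0,0,0],[-0.01,0.02,-0.05,0,0,0,0],[0,0.05,-0.03,0,0,0,0],[0,0.05,-0.03,0,0,0,0]]' | grep -E "cont"
python3 -m crank '[[0,0.04,0,0,0,0,0],[0,0,0,0,0,0,0]]' | grep -E "cont"
python3 - <<'E'
from h import *
ct=cams.grab_frame("top");cs=cams.grab_frame("side")
f=lambda i:cv2.resize(i[:,:,::-1],(400,340),interpolation=cv2.INTER_CUBIC)
cv2.imwrite("pics/g.png",np.hstack([f(ct["frame"][120:230,225:355]),f(cs["frame"][165:275,190:320])]))
E
```

```text
contact_force: [-0.1, 1.1, 0.5]
contact_force: [0.2, 0.4, 0.6]
```

View pics/g.png

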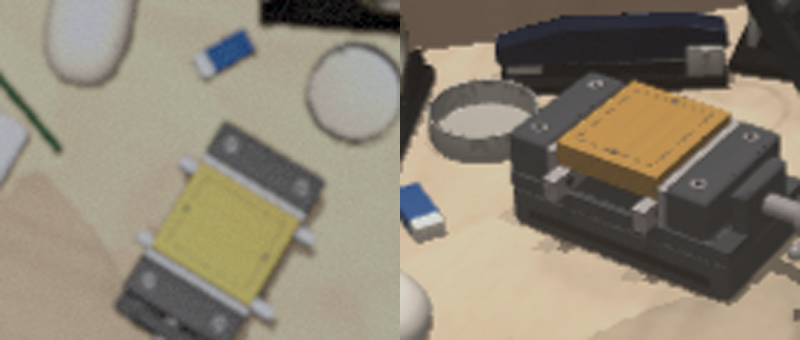

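The blank is flat, and the parallels stand out evenly at both ends ((145,240)/(262,310) and (188,163)/(307,238)). Nothing else has moved.

```bash
python3 -c "
from h import *
print(ticket.job_done())"
```

```text
the job is handed in; nothing more can be done
None
```

I handed the job in after about 19 s of robot time; no verdict came back. The front parallel is centred, and the blank lies flat on both parallels after a final press of about 21 N at its middle. The front parallel did not move under a push of about 1.6 N, and the last pictures showed nothing else on the desk disturbed.

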